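# Find the hidden release of the child-proof laundry pod box

## Task

Somewhere in the white eight-square panel on top of the dark laundry-pod box is a flush, slightly sunken round release button: feel over the squares with the fingertips until you find it, press it fully in so that the hatch pops ajar and stays ajar, then come away. Leave the bottle, the canister and the measuring cup standing where they are.

Things in the scene. Friction and masses are not known exactly. Their poses are not given: they have to be found in the camera images.
- box: Dark grey box fixed on the counter, 280 mm (x) by 340 mm (y) by 60 mm high, turned about the vertical only. Origin on its underside, straight below the centre of the white panel; x points towards the hatch, y along the panel, z up. The dark rim is level with the panel. White hatch, 90 by 150 mm with a small brass lip: x 95 to 185 mm, y -75 to 75 mm, level with the top.
- panel (a point): Centre of the flat white panel's surface, 60 mm above box's origin, axes as the box's. The panel spans x -60 to 60, y -120 to 120 mm; fine seams divide it into eight 60 mm squares, centres at x -30 or 30 and y -90, -30, 30 or 90 mm. Seven squares are solid and rigid; one, different every time, holds the button at its centre.
- release (a joint): Travel of the hidden button, m: 0 out, 0.006 fully in. Round, 42 mm across, white as the panel, in a 44 mm round hole; its face lies 2 mm below the panel when out, 8 mm when in: seen only as a thin ring and shallow dimple. Needs about 4 N to start, less further in, then snaps through and stays in. Which square has it is not told.
- hatch (a joint): angle of the hatch in rad: 0 = shut; 0.40 = popped ajar (its far edge, away from the panel, up about 35 mm). It is linked to the button: it rises as the button goes in and stays up. It hinges along its edge next to the panel and lifts away from it.
- bottle: amber bottle with black cap, 62 mm diameter, 150 mm high, standing on the counter beside the box; origin at the centre of its foot
- canister: dark square canister with a brass loop handle, 94 mm square, 129 mm high, standing on the counter on the other side of the box; origin at the centre of its foot
- cup: small grey measuring cup, 48 mm diameter, 40 mm high, standing on the box's rim beside the hatch; origin at the centre of its foot
There are look-alikes about, which are no part of the job. There is more than one size of the cup; the one meant has the size given above.

How it is judged:
By the outcome, as a careful person would: the job done as asked, in the order asked, and still so for the second after the job is handed in, with the robot touching nothing.
It also fails if it takes over 54 s, if anything falls off the work surface, if the arm or the gripper's body presses on something with over 40 N, if the wrist force passes 120 N, or if a joint passes its speed limit or range.

## Robot

A 6-joint arm with a two-finger parallel gripper is mounted at the origin on the work surface. World frame = base frame: x ahead of the robot, y to its left, z up, the work surface at z = 0. Lengths are in m, angles in rad, forces in N, time in s.
With the tool pointing down it reaches from about 0.375 to 0.925 m from the base axis. Payload 5.7 kg.
Tool frame: the origin (TCP) lies at the very end of the fingers, on their centre line; the grasp point (between the pads) lies 19 mm behind it; z points along the fingers, y is the line along which they close (so a half turn about z gives the same grasp; the last joint's range is limited). The gripper opens to 88 mm and grips with 3 to 60 N. Pads are 20 mm wide; open, the fingers measure 115 mm over their backs; the gripper's body (75 mm by 178 mm) begins 61 mm behind the grasp point.
Start: joints at [0.992, 0.359, 1.51, -0, 1.272, -0.115], TCP at [0.268, 0.537, 0.223] pointing down, gripper open.
Joint ranges: [-2.97, 2.97], [-1.01, 2.36], [0.21, 2.38], [-0.96, 4.11], [0.2, 2.71], [-2.98, 2.98]. Speed limits (rad/s): [2.39, 2.39, 3.14, 3.14, 3.14, 3.14].

## Interface

Orientations are given as a unit quaternion [x, y, z, w].
In Python, from workcell import get_obs, camera, camera_info, hand_in gives the robot as it stands.
- The arm moves only by the shell command python3 -m jog 'ROWS'. ROWS is JSON, a list of rows, each an object of numbers: "x", "y", "z": the shift along the world's x, y, z in m; "ax", "ay", "az": the turn, a rotation vector about the world's x, y, z in degrees; "grip": the opening, from 0 (shut) to 1 (fully open). In form: [{"x": .., "y": .., "z": .., "ax": .., "ay": .., "az": .., "grip": ..}, ...]. A call has 1 to 5 rows; each row shifts and turns the commanded pose from where the row before left it; what a row does not reach is not made up. A row lasts 1/12 s, in which the tool goes at most 41.7 mm and 7.16 degrees, less where a joint would pass 70% of its speed; a pose out of reach is approached as far as the arm can. A call is refused whole if a number of a shift passes 0.0417 or a number of a turn 7.16, either way. A call with a gripper value outside its range is refused whole. The fingers move at their own pace and stop on an object; the grip force is fixed at half the most. Time passes only in rows, so rows that do not move let the fingers close. It gives the time, the measured TCP pose, the force, the opening and the grip force at its end, in the units of the state.
- get_obs(): the state, without advancing time (a new reading comes with each control period).
- camera(name): name is "side" or "top"; returns the picture (480x640x3 uint8, red, green, blue); there is no depth.
- camera_info(name): a dict with "intrinsics" (3x3 intrinsics, pixels), "D" ([k1, k2, p1, p2, k3] as OpenCV has them; the pictures are not rectified), "R" (3x3) and "t" (3): a world point X has camera coordinates R X + t. Camera axes: x right, y down, z forward; pixel columns grow to the right and rows downward; lengths in m; the calibration is good to about 2 mm. A picture is of the moment at which its call begins. camera_info takes no time and is no camera call.
- hand_in(): hands the job in; it is judged then, once.
The state is a dict: "t": time; "joint_pos": joint angles; "qvel": joint speeds; "joint_efforts": joint torques, N m; "position": TCP position; "orientation": TCP orientation; "ft_force": force on the tool from outside, world axes, zero at the start; "moment": the same for the moment, N m; "grip_width": finger opening in m; "gripper_force": force on a finger pad.
Only numpy, scipy, OpenCV 4.12 (cv2) and the standard library are available. Lean on these libraries where they do the work, as an engineer would, in place of code of your own. Each camera call takes 0.05 s, during which the arm holds its last target. There are 200 camera calls.

## Working session

There is one attempt and no reset: what is moved stays moved. The work goes in short steps, Python scripts to look and compute and a shell command to move; the robot and the scene stay as the last step left them, time stands still between calls to the robot, and variables do not carry over. Pictures are saved under pics/ and viewed, at most 10 in all, crops included, and the job is handed in when it is done.

```bash
mkdir -p pics; python3 - <<'E'
from workcell import *
import cv2
for n in("top","side"):
    im=camera(n); cv2.imwrite(f"pics/{n}0.png",im[:,:,::-1])
    print(n,camera_info(n))
print(get_obs())
E
```

```text
top {'intrinsics': array([[439.71805786,   0.        , 323.33198984],
       [  0.        , 439.71805786, 238.7129703 ],
       [  0.        ,   0.        ,   1.        ]]), 'D': array([-0.08076949,  0.        ,  0.        ,  0.        ,  0.        ]), 'R': array([[-0.02569181, -0.99955245,  0.01532401],
       [-0.99595425,  0.02427287, -0.08652139],
       [ 0.08611071, -0.0174849 , -0.99613213]]), 't': array([0.03385671, 0.63349507, 0.89861847])}
side {'intrinsics': array([[504.47897643,   0.        , 318.0378148 ],
       [  0.        , 504.47897643, 240.57416201],
       [  0.        ,   0.        ,   1.        ]]), 'D': array([-0.12686517,  0.        ,  0.        ,  0.        ,  0.        ]), 'R': array([[ 0.74200641, -0.67020651,  0.0158023 ],
       [-0.47912049, -0.54664154, -0.68675074],
       [ 0.46890301,  0.50200225, -0.7267212 ]]), 't': array([-0.44956088,  0.367711  ,  0.91954809])}
{'t': 0.1, 'joint_pos': array([ 9.91901925e-01,  3.59421192e-01,  1.51129801e+00, -2.05919126e-05,
        1.27245190e+00, -1.15128238e-01]), 'qvel': array([ 5.98234374e-04, -4.64189518e-05, -2.68740495e-03,  9.10139645e-04,
       -1.12363327e-03,  4.48891225e-04]), 'joint_efforts': array([ 5.96004174e-04, -5.16358316e+01, -2.71408939e+01,  6.77084830e-02,
        2.76044308e-02, -5.01147531e-05]), 'position': array([0.26809488, 0.53611183, 0.22191061]), 'orientation': array([ 2.29807587e-01,  9.73235763e-01, -7.45524561e-04, -2.59153067e-04]), 'ft_force': array([ 0.75243438, -0.21446457, -0.3460058 ]), 'moment': array([-0.03607987,  0.00959085,  0.00549804]), 'gripper_force': 0.0, 'grip_width': 0.08792334160879313}
```

View pics/top0.png

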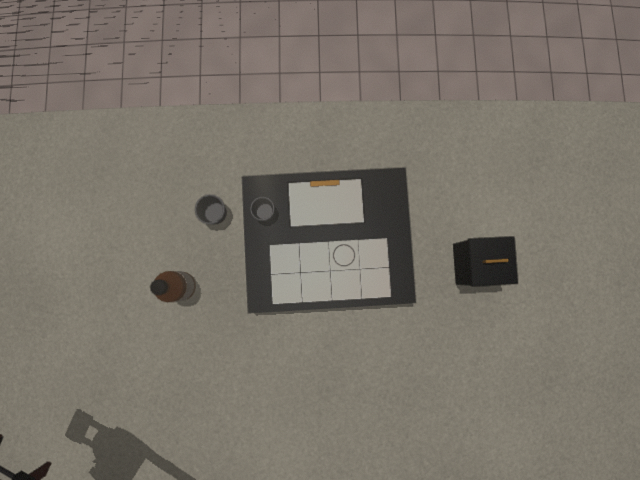

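View pics/side0.png

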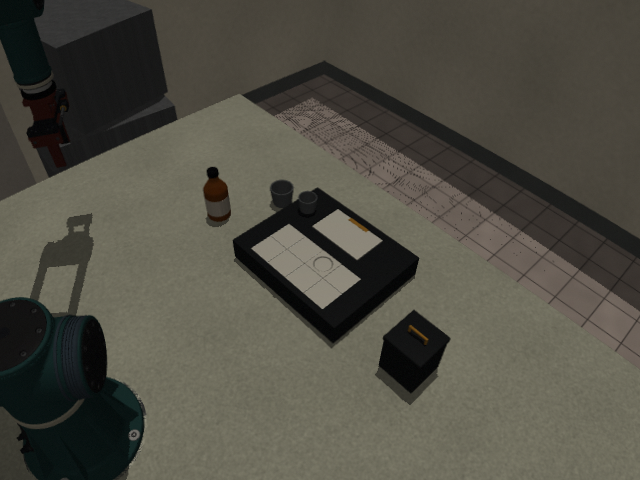

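The top view shows the panel at (270-390, 240-303), with a ring at (344,255). The hatch is at (326,203) and its lip at (325,183). The cup on the rim is at (262,209), with a larger look-alike cup on the counter at (211,209). The bottle is at (170,286) and the canister at (487,262). The side view agrees, with the ring at (323,264).

For the button, the candidates are the ringed square at (344,255) and the seven plain squares. The ring could be only a printed mark, so I'll check it in a close crop.

```bash
cat > h.py <<'E'
import numpy as np,cv2
from workcell import *
def ray(n,uv,z):
    c=camera_info(n);K,D,R,t=[np.array(c[k],float) for k in("intrinsics","D","R","t")]
    p=cv2.undistortPoints(np.array([[uv]],float),K,D)[0,0]
    d=R.T@[p[0],p[1],1];o=-R.T@t
    return o+d*(z-o[2])/d[2]
E
python3 - <<'E'
from h import *
im=cv2.imread("pics/top0.png");g=cv2.cvtColor(im,cv2.COLOR_BGR2GRAY)
m=(g>150).astype(np.uint8); m=cv2.morphologyEx(m,cv2.MORPH_CLOSE,np.ones((5,5)))
m[:160]=0;m[320:]=0
for c in cv2.findContours(m,0,2)[0]:
    if cv2.contourArea(c)<500: continue
    r=cv2.minAreaRect(c); P=np.array([ray("top",q,.06) for q in cv2.boxPoints(r)])
    print(r,P.round(4).tolist(),P.mean(0),np.linalg.norm(np.diff(P,axis=0),axis=1))
for n,uv in(("top",(344,255)),("side",(323,264))): print(ray(n,uv,.06))
a=im[235:308,262:398]; s=cv2.imread("pics/side0.png")[220:312,245:365]
f=lambda a:cv2.resize(np.clip((a.astype(float)-120)*2.2,0,255).astype(np.uint8),(780,int(780*a.shape[0]/a.shape[1]*.65) if 0 else 290),interpolation=cv2.INTER_CUBIC)
cv2.imwrite("pics/c.png",np.vstack([f(a),f(s)]))
E
```

```text
((329.14788818359375, 270.86578369140625), (58.01180648803711, 117.20880126953125), 86.42366790771484) [[0.6201, 0.1293, 0.06], [0.6291, -0.1088, 0.06], [0.5117, -0.1119, 0.06], [0.5034, 0.124, 0.06]] [0.56605945 0.00814187 0.06      ] [0.2383305  0.11748803 0.23603278]
((325.3050231933594, 202.45355224609375), (41.872676849365234, 71.8228759765625), 86.69812774658203) [[0.7466, 0.0877, 0.06], [0.752, -0.0601, 0.06], [0.6651, -0.062, 0.06], [0.6601, 0.0843, 0.06]] [0.70593614 0.0124836  0.06      ] [0.14786101 0.08694232 0.14645821]
[ 0.59717524 -0.0224524   0.06      ]
[ 0.59801432 -0.02408332  0.06      ]
```

View pics/c.png

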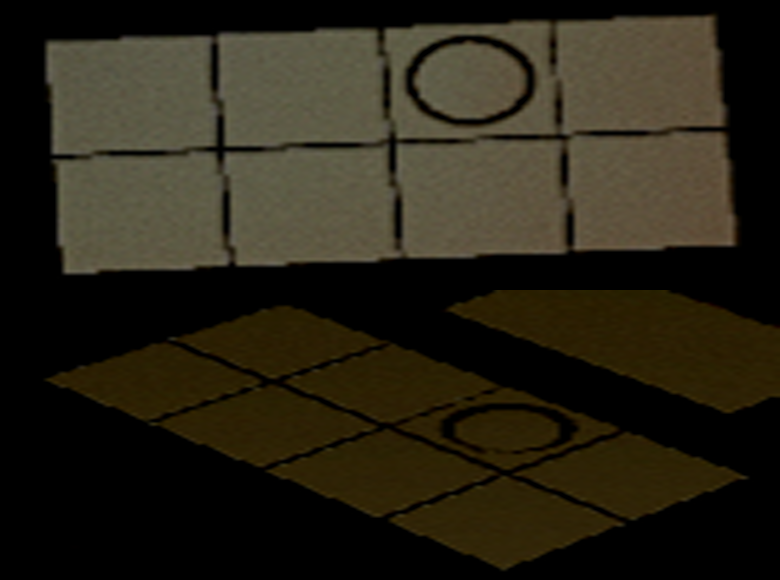

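Both rays put the ring at about (0.597, -0.022). The panel corners give the (30,-30) square's centre at (0.597, -0.021), and the measured panel and hatch sizes match the description. It's the only ring on the panel. I'll shut the fingers and travel above it.

```bash
R='x'; 
python3 -m jog '[{"x":0.0165,"y":-0.0279,"grip":0},{"x":0.0165,"y":-0.0279,"grip":0},{"x":0.0165,"y":-0.0279,"grip":0},{"x":0.0165,"y":-0.0279,"grip":0},{"x":0.0165,"y":-0.0279,"grip":0}]'
python3 -m jog '[{"x":0.0165,"y":-0.0279,"grip":0},{"x":0.0165,"y":-0.0279,"grip":0},{"x":0.0165,"y":-0.0279,"grip":0},{"x":0.0165,"y":-0.0279,"grip":0},{"x":0.0165,"y":-0.0279,"grip":0}]'
python3 -m jog '[{"x":0.0165,"y":-0.0279,"grip":0},{"x":0.0165,"y":-0.0279,"grip":0},{"x":0.0165,"y":-0.0279,"grip":0},{"x":0.0165,"y":-0.0279,"grip":0},{"x":0.0165,"y":-0.0279,"grip":0}]'
python3 -m jog '[{"x":0.0165,"y":-0.0279,"grip":0},{"x":0.0165,"y":-0.0279,"grip":0},{"x":0.0165,"y":-0.0279,"grip":0},{"x":0.0165,"y":-0.0279,"grip":0},{"grip":0}]'
```

```text
$[0]: bad value
$[0]: bad value
$[0]: bad value
$[0]: bad value
```

```bash
python3 -m jog '[{"x":0.0165,"y":-0.0279,"z":0.0,"ax":0.0,"ay":0.0,"az":0.0,"grip":0.0}]'; python3 -m jog --help | head -20
```

```text
t: 0.18
position: [0.2833, 0.5119, 0.2222]
orientation: [0.228, 0.974, 0.001, -0.001]
ft_force: [1.3, 0.1, 0.5]
grip_width: 0.0842
gripper_force: 0.0invalid input: not JSON, or not a number
```

```bash

python3 -m jog '[{"x":0.0165,"y":-0.0279,"z":0,"ax":0,"ay":0,"az":0,"grip":0},{"x":0.0165,"y":-0.0279,"z":0,"ax":0,"ay":0,"az":0,"grip":0},{"x":0.0165,"y":-0.0279,"z":0,"ax":0,"ay":0,"az":0,"grip":0},{"x":0.0165,"y":-0.0279,"z":0,"ax":0,"ay":0,"az":0,"grip":0},{"x":0.0165,"y":-0.0279,"z":0,"ax":0,"ay":0,"az":0,"grip":0}]'
python3 -m jog '[{"x":0.0165,"y":-0.0279,"z":0,"ax":0,"ay":0,"az":0,"grip":0},{"x":0.0165,"y":-0.0279,"z":0,"ax":0,"ay":0,"az":0,"grip":0},{"x":0.0165,"y":-0.0279,"z":0,"ax":0,"ay":0,"az":0,"grip":0},{"x":0.0165,"y":-0.0279,"z":0,"ax":0,"ay":0,"az":0,"grip":0},{"x":0.0165,"y":-0.0279,"z":0,"ax":0,"ay":0,"az":0,"grip":0}]'
python3 -m jog '[{"x":0.0165,"y":-0.0279,"z":0,"ax":0,"ay":0,"az":0,"grip":0},{"x":0.0165,"y":-0.0279,"z":0,"ax":0,"ay":0,"az":0,"grip":0},{"x":0.0165,"y":-0.0279,"z":0,"ax":0,"ay":0,"az":0,"grip":0},{"x":0.0165,"y":-0.0279,"z":0,"ax":0,"ay":0,"az":0,"grip":0},{"x":0.0165,"y":-0.0279,"z":0,"ax":0,"ay":0,"az":0,"grip":0}]'
```

```text
t: 0.6
position: [0.3676, 0.3676, 0.2223]
orientation: [0.23, 0.973, -0.0, -0.0]
ft_force: [-0.2, -0.4, -0.2]
grip_width: 0.0515
gripper_force: 0.0
t: 1.02
position: [0.4501, 0.2281, 0.2224]
orientation: [0.23, 0.973, -0.0, -0.0]
ft_force: [0.4, 0.3, -0.2]
grip_width: 0.0177
gripper_force: 0.0
t: 1.43
position: [0.5327, 0.0886, 0.2223]
orientation: [0.23, 0.973, -0.0, -0.0]
ft_force: [0.0, 0.4, -0.0]
grip_width: 0.0006
gripper_force: 0.0
```

```bash

python3 -m jog '[{"x":0.0161,"y":-0.0275,"z":-0.02,"ax":0,"ay":0,"az":0,"grip":0},{"x":0.0161,"y":-0.0275,"z":-0.02,"ax":0,"ay":0,"az":0,"grip":0},{"x":0.0161,"y":-0.0275,"z":-0.02,"ax":0,"ay":0,"az":0,"grip":0},{"x":0.0161,"y":-0.0275,"z":-0.02,"ax":0,"ay":0,"az":0,"grip":0},{"x":0,"y":0,"z":0,"ax":0,"ay":0,"az":0,"grip":0}]'
python3 -m jog '[{"x":0,"y":0,"z":-0.022,"ax":0,"ay":0,"az":0,"grip":0},{"x":0,"y":0,"z":-0.022,"ax":0,"ay":0,"az":0,"grip":0},{"x":0,"y":0,"z":-0.02,"ax":0,"ay":0,"az":0,"grip":0},{"x":0,"y":0,"z":0,"ax":0,"ay":0,"az":0,"grip":0}]'
python3 - <<'E'
from h import *
im=camera("side")[150:330,200:440]; cv2.imwrite("pics/s1.png",cv2.resize(im[:,:,::-1],(720,540),interpolation=cv2.INTER_CUBIC))
E
```

```text
t: 1.85
position: [0.5975, -0.0244, 0.1386]
orientation: [0.231, 0.973, -0.001, -0.001]
ft_force: [0.4, -0.4, 0.1]
grip_width: 0.0006
gripper_force: 0.0
t: 2.18
position: [0.5934, -0.0191, 0.075]
orientation: [0.23, 0.973, -0.0, -0.004]
ft_force: [-0.2, -0.4, 0.4]
grip_width: 0.0004
gripper_force: 0.0
```

View pics/s1.png

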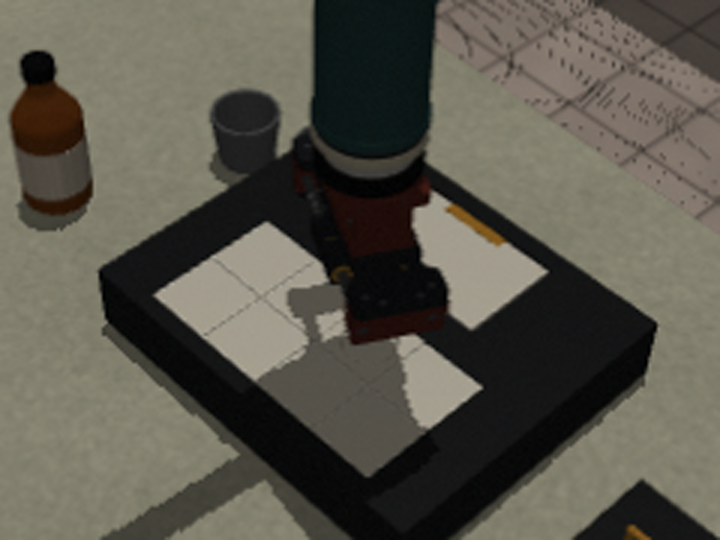

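The side view shows the gripper over the ringed square, with the bottle clear of it. The look-alike cup is visible at (245,130) in the crop, and the rim cup is hidden behind the wrist. I'll let the arm settle before descending.

```bash

python3 -m jog '[{"x":0,"y":0,"z":0,"ax":0,"ay":0,"az":0,"grip":0},{"x":0,"y":0,"z":0,"ax":0,"ay":0,"az":0,"grip":0},{"x":0,"y":0,"z":0,"ax":0,"ay":0,"az":0,"grip":0}]'
python3 -m jog '[{"x":0,"y":0,"z":-0.005,"ax":0,"ay":0,"az":0,"grip":0},{"x":0,"y":0,"z":0,"ax":0,"ay":0,"az":0,"grip":0},{"x":0,"y":0,"z":-0.005,"ax":0,"ay":0,"az":0,"grip":0},{"x":0,"y":0,"z":0,"ax":0,"ay":0,"az":0,"grip":0}]'
```

```text
t: 2.48
position: [0.5979, -0.0198, 0.0802]
orientation: [0.23, 0.973, 0.0, 0.001]
ft_force: [-0.2, -0.0, 0.5]
grip_width: 0.0004
gripper_force: 0.0
t: 2.82
position: [0.5963, -0.0197, 0.068]
orientation: [0.23, 0.973, -0.0, -0.0]
ft_force: [-0.1, 0.6, 0.1]
grip_width: 0.0003
gripper_force: 0.0
```

```bash

python3 -m jog '[{"x":0,"y":-0.001,"z":-0.003,"ax":0,"ay":0,"az":0,"grip":0},{"x":0,"y":0,"z":-0.003,"ax":0,"ay":0,"az":0,"grip":0},{"x":0,"y":0,"z":0,"ax":0,"ay":0,"az":0,"grip":0}]'
python3 -m jog '[{"x":0,"y":0,"z":-0.002,"ax":0,"ay":0,"az":0,"grip":0},{"x":0,"y":0,"z":0,"ax":0,"ay":0,"az":0,"grip":0}]'
python3 -m jog '[{"x":0,"y":0,"z":-0.002,"ax":0,"ay":0,"az":0,"grip":0},{"x":0,"y":0,"z":0,"ax":0,"ay":0,"az":0,"grip":0}]'
```

```text
t: 3.07
position: [0.5963, -0.0208, 0.0619]
orientation: [0.23, 0.973, -0.0, -0.001]
ft_force: [-0.2, -0.1, -0.0]
grip_width: 0.0006
gripper_force: 0.0
t: 3.23
position: [0.5966, -0.0208, 0.0603]
orientation: [0.23, 0.973, -0.0, -0.0]
ft_force: [0.7, -0.1, -0.3]
grip_width: 0.0004
gripper_force: 0.0
t: 3.4
position: [0.597, -0.0208, 0.0585]
orientation: [0.23, 0.973, -0.0, 0.0]
ft_force: [-0.7, -0.6, -0.5]
grip_width: 0.0006
gripper_force: 0.0
```

The tip is below panel level with no force on it, so it's in the dimple. Next I press.

```bash

python3 -m jog '[{"x":0,"y":0,"z":-0.002,"ax":0,"ay":0,"az":0,"grip":0},{"x":0,"y":0,"z":0,"ax":0,"ay":0,"az":0,"grip":0}]'
python3 -m jog '[{"x":0,"y":0,"z":-0.002,"ax":0,"ay":0,"az":0,"grip":0},{"x":0,"y":0,"z":0,"ax":0,"ay":0,"az":0,"grip":0}]'
python3 -m jog '[{"x":0,"y":0,"z":-0.002,"ax":0,"ay":0,"az":0,"grip":0},{"x":0,"y":0,"z":0,"ax":0,"ay":0,"az":0,"grip":0}]'
```

```text
t: 3.57
position: [0.5967, -0.0208, 0.0564]
orientation: [0.23, 0.973, -0.0, -0.0]
ft_force: [-0.3, 0.4, -0.1]
grip_width: 0.0008
gripper_force: 0.0
t: 3.73
position: [0.5965, -0.0208, 0.0542]
orientation: [0.23, 0.973, -0.0, -0.0]
ft_force: [-0.1, -0.2, -0.1]
grip_width: 0.0002
gripper_force: 0.0
t: 3.9
position: [0.5969, -0.0208, 0.0525]
orientation: [0.23, 0.973, -0.0, 0.0]
ft_force: [0.3, 0.1, 0.2]
grip_width: 0.0007
gripper_force: 0.0
```

```bash

python3 -m jog '[{"x":0,"y":0,"z":-0.0015,"ax":0,"ay":0,"az":0,"grip":0},{"x":0,"y":0,"z":0,"ax":0,"ay":0,"az":0,"grip":0}]'
python3 - <<'E'
from h import *
im=camera("side")[150:330,200:440]; cv2.imwrite("pics/s2.png",cv2.resize(im[:,:,::-1],(720,540),interpolation=cv2.INTER_CUBIC))
E
```

```text
t: 4.07
position: [0.597, -0.0208, 0.0523]
orientation: [0.23, 0.973, -0.0, 0.0]
ft_force: [-3.2, -0.5, 10.7]
grip_width: 0.0003
gripper_force: 5.3
```

View pics/s2.png

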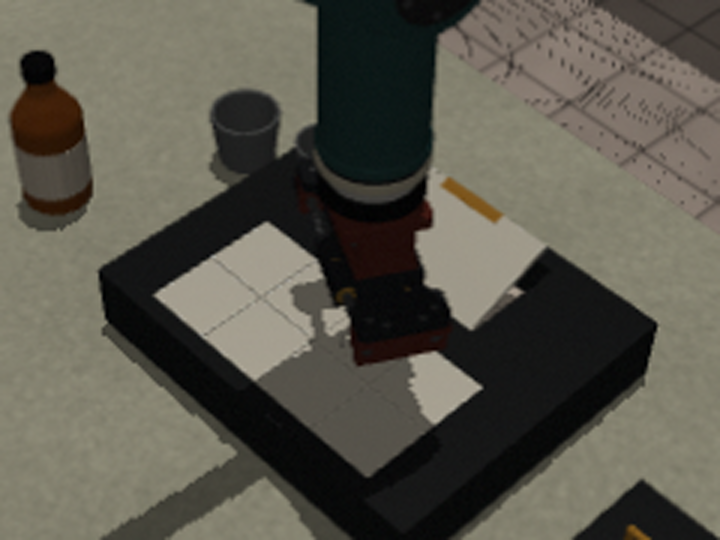

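The hatch has risen: its lip is at (472,200) in the crop and there's a gap at its right edge. The tip bottomed out at 10.7 N, about 8 mm below the panel. I'll push slightly more, then come straight up and away.

```bash

python3 -m jog '[{"x":0,"y":0,"z":-0.0007,"ax":0,"ay":0,"az":0,"grip":0},{"x":0,"y":0,"z":0,"ax":0,"ay":0,"az":0,"grip":0}]'
python3 -m jog '[{"x":0,"y":0,"z":0.005,"ax":0,"ay":0,"az":0,"grip":0},{"x":0,"y":0,"z":0.02,"ax":0,"ay":0,"az":0,"grip":0},{"x":0,"y":0,"z":0.03,"ax":0,"ay":0,"az":0,"grip":0},{"x":0,"y":0,"z":0.04,"ax":0,"ay":0,"az":0,"grip":0},{"x":0,"y":0,"z":0.04,"ax":0,"ay":0,"az":0,"grip":0}]'
python3 -m jog '[{"x":-0.025,"y":0,"z":0.025,"ax":0,"ay":0,"az":0,"grip":0},{"x":-0.035,"y":0,"z":0.01,"ax":0,"ay":0,"az":0,"grip":0},{"x":-0.035,"y":0,"z":0,"ax":0,"ay":0,"az":0,"grip":0},{"x":-0.035,"y":0,"z":0,"ax":0,"ay":0,"az":0,"grip":0},{"x":-0.02,"y":0,"z":0,"ax":0,"ay":0,"az":0,"grip":0}]'
python3 -m jog '[{"x":0,"y":0,"z":0,"ax":0,"ay":0,"az":0,"grip":0},{"x":0,"y":0,"z":0,"ax":0,"ay":0,"az":0,"grip":0},{"x":0,"y":0,"z":0,"ax":0,"ay":0,"az":0,"grip":0},{"x":0,"y":0,"z":0,"ax":0,"ay":0,"az":0,"grip":0},{"x":0,"y":0,"z":0,"ax":0,"ay":0,"az":0,"grip":0}]'
python3 - <<'E'
from h import *
im=camera("side"); cv2.imwrite("pics/s3.png",im[:,:,::-1])
E
```

```text
t: 4.28
position: [0.597, -0.0208, 0.0522]
orientation: [0.23, 0.973, -0.0, 0.0]
ft_force: [-4.2, -0.3, 16.0]
grip_width: 0.0008
gripper_force: 8.1
t: 4.7
position: [0.5957, -0.0206, 0.186]
orientation: [0.23, 0.973, -0.0, -0.001]
ft_force: [0.1, -1.2, 0.0]
grip_width: 0.0004
gripper_force: 0.0
t: 5.12
position: [0.4427, -0.0203, 0.2203]
orientation: [0.23, 0.973, -0.0, -0.001]
ft_force: [0.1, 0.3, -0.3]
grip_width: 0.0003
gripper_force: 0.0
t: 5.53
position: [0.4482, -0.021, 0.2204]
orientation: [0.23, 0.973, -0.0, 0.0]
ft_force: [-0.3, -0.3, 0.1]
grip_width: 0.0002
gripper_force: 0.0
```

View pics/s3.png

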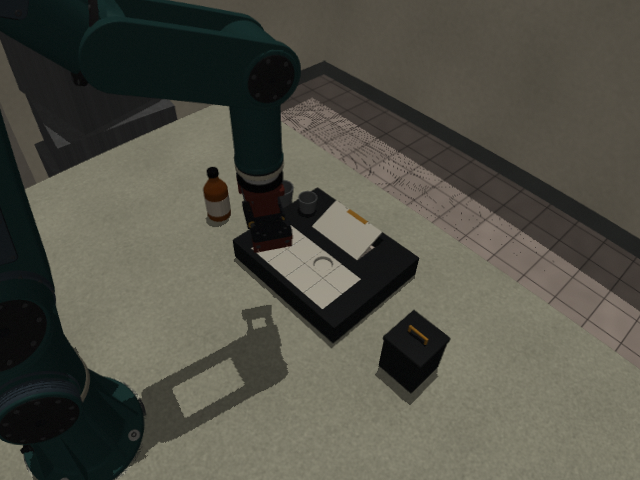

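The button at (323,263) is sunk deeper and the hatch is ajar, with its lip at (357,216). The bottle (216,197), canister (415,350) and rim cup (308,203) haven't moved, and the arm is clear of everything.

```bash
python3 -c "
from workcell import *
print(hand_in())"
```

```text
the job is handed in; nothing more can be done
None
```

I pressed the release button fully in (square at x 30, y -30 mm), the hatch popped and stayed ajar, the arm came clear with the bottle, canister and cup where they were, and I handed the job in at about 5.6 s; no verdict came back.

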